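# Aim the inspection lamp at the clamped bracket

### The job

Aim the inspection lamp for a weld check: swivel it so that it faces the middle of the bracket clamped in the loaded fixture (not the empty fixture), and tilt its head to 30 degrees below level. Let go and leave it standing so.

Things in the scene. Friction and masses are not known exactly. Their poses are not given: they have to be found in the camera images.
- lamp_pivot (a point): Centre of the lamp's tilt axis, 200 mm above the table, on its upright swivel axis. Fixed round dark foot, post, grey U yoke 136 mm wide, round head 108 mm across with white lens. This point turns with the swivel, not the tilt: x = the level direction the lamp faces, y its left, z up. Swivels over 95 degrees either side of straight away from the robot; friction holds it where it is left.
- knob (a point): Centre of the black ball, 36 mm in diameter, ending the lamp's rear handle (13 mm rod along the beam's axis), 150 mm from lamp_pivot, opposite the lens. Moves with swivel and tilt: at a downward tilt a it lies 150*cos(a) mm behind and 150*sin(a) mm above lamp_pivot. About 2 to 3 N at the ball moves either joint.
- lamp_tilt (a joint): Tilt of the lamp head in rad: 0 = level, positive = lens looks down (ball up), negative = lens looks up. Stops at -0.6 and 1.2. Stiff: friction holds it where it is left.
- bracket (a point): Middle of the bracket, 50 mm above the table: an L of pale metal 70 mm wide with an upright leaf 75 mm tall, held by the shut red-handled clamp of a dark fixture (130 mm square base); none of it moves. A like fixture with no bracket and its clamp arm up stands on the lamp's other side. 0.19 to 0.28 m from the swivel axis.

How it is judged (in metres and radians):
At the end, for the whole second after the job is handed in: The lamp faces the bracket: seen from above, the line along which it faces passes within 50 mm of the bracket's middle (10 to 15 degrees), with the bracket in front of it; the head is tilted 20 to 40 degrees below level and at rest (y of bracket in the frame of lamp_pivot between -0.05 and 0.05 m and x of bracket in the frame of lamp_pivot above 0.1 m and value of joint lamp_tilt between 0.349 and 0.698 rad and velocity of joint lamp_tilt between -0.05 and 0.05 rad/s); the robot touches nothing.
It also fails if it takes over 32 s, if anything falls off the work surface, if the arm or the gripper's body presses on something with over 40 N, if the wrist force passes 120 N, or if a joint passes its speed limit or range.

### The arm

A 7-joint arm with a two-finger parallel gripper is mounted at the origin on the work surface. World frame = base frame: x ahead of the robot, y to its left, z up, the work surface at z = 0. Lengths are in m, angles in degrees, forces in N, time in s.
With the tool pointing down it reaches from about 0.4 to 0.875 m from the base axis. Payload 4.4 kg.
Tool frame: the origin (TCP) lies between the finger pads; the fingertips stand 25 mm ahead of it and the grasp point (between the pads) lies 6 mm ahead of it; y points along the fingers, x is the direction in which the jaws open and shut, and the axes are right-handed (so a half turn about y gives the same grasp; the last joint's range is limited). The gripper opens to 85 mm and grips with 20 to 120 N. Pads are 22 mm wide; open, the fingers measure 114 mm over their backs; the gripper's body (76 mm by 85 mm) begins 54 mm behind the grasp point. The pads swing forward as they close: fully open they stand 13 mm farther back than shut.
Start: joints at [61.834, 36.005, 2.206, 86.941, -1.547, 57.084, -1.146], TCP at [0.269, -0.592, 0.256] pointing down, gripper open.
Joint ranges: [-175.42, 175.42], [-21.48, 121.26], [-71.46, 75.88], [10.55, 141.38], [-63.04, 243.04], [13.31, 113.54], [-168.57, 168.57]. Speed limits (degrees/s): [147.25, 147.25, 180, 180, 180, 180, 180].

### API

Orientations are given as a 3x3 rotation matrix whose columns are the frame's x, y, z axes.
In Python, from station import ctrl gives the robot as it stands.
- The arm moves only by the tool servo_tool, never from a script. Its argument "motion" is a list of rows, each a list of 6 numbers: the shift along the tool's x, y, z in m, then the turn, a rotation vector about the tool's x, y, z in degrees. In form: [[dx, dy, dz, rx, ry, rz], ...]. A call has 1 to 12 rows; each row is the pose to reach, as a shift and turn from the pose commanded when the call began, along the tool's axes at that moment; what a row does not reach only later rows make up. A row lasts 1/12 s, in which the tool goes at most 41.7 mm and 7.16 degrees, less where a joint would pass 70% of its speed; a pose out of reach is approached as far as the arm can. A call with a gripper value outside its range is refused whole. "fingers" is the closure, from 0 (fully open) to 1 (shut), set as the call begins (left out, the last holds). The fingers move at their own pace and stop on an object; "force" is the grip in N (left out, the last holds). Time passes only in rows, so rows that repeat a pose let the fingers close. It gives the time, the measured TCP pose, the force and the opening at its end, in the units of the state.
- ctrl.state(): the state, without advancing time (a new reading comes with each control period).
- ctrl.snapshot(name): name is "side" or "top" or "wrist"; returns a dict with "frame" (384x512x3 uint8, red, green, blue), "camera_matrix" (3x3 intrinsics, pixels), "origin" and "rotation" of the camera in the world. Camera axes: x right, y down, z forward; pixel columns grow to the right and rows downward; lengths in m; the calibration is good to about 2 mm. The wrist camera is an equidistant fisheye: a pixel r from the principal point sees the ray r / f radians off the axis. A picture is of the moment at which its call begins. There is no depth.
- ctrl.sign_off(): hands the job in, once; it reports no verdict.
Trained networks look in the newest picture that a camera, given by its name, has taken for a name from the list of things; names that differ only in an ending like _2 or _b are one class to them, and where a whole thing is asked for, a point or a joint stands for the part that bears it (a point fixed in the world has none). Each returns a list of dicts, best first, with "confidence" (0 to 1); they miss things now and then, are a little off and sometimes report something else, mostly with a low value. They report only what shows in the picture. A call takes as long as a camera call.
- ctrl.boxes_of(target, camera): "uv" ([column, row] in pixels, amid what is visible of it).
The state is a dict: "t": time; "joint_pos": joint angles; "dq": joint speeds; "tau": joint torques, N m; "position": TCP position; "orientation": TCP orientation; "contact_force": force on the tool from outside, world axes, zero at the start; "ft_torque": the same for the moment, N m; "finger_gap": opening from 0.0 (shut) to 1.0 (fully open).
Only numpy, scipy, OpenCV 4.12 (cv2) and the standard library are available. Lean on these libraries where they do the work, as an engineer would, in place of code of your own. Each camera call takes 0.05 s, during which the arm holds its last target. There are 200 camera calls.

## Working session

There is one attempt and no reset: what is moved stays moved. The work goes in short steps, Python scripts to look and compute and a tool call to move; the robot and the scene stay as the last step left them, time stands still between calls to the robot, and variables do not carry over. Pictures are saved under pics/ and viewed, about 8 in all and at most 12, crops included, and the job is handed in when it is done.

Besides the shell and the picture viewer there is one more tool, called after "Emit:" by a JSON object that holds its "name" and its "arguments", one argument or row to a line. servo_tool: Moves the arm, as the interface text tells. Its arguments: {"type":"object","properties":{"motion":{"type":"array"},"fingers":{"type":"number"},"force":{"type":"number"}},"required":["motion"]}

```bash
mkdir -p pics
cat > h.py <<'E'
import numpy as np, cv2
from station import ctrl
def snap(n,f=None):
    s=ctrl.snapshot(n)
    if f: cv2.imwrite(f'pics/{f}.png',cv2.cvtColor(s['frame'],cv2.COLOR_RGB2BGR))
    return s
def ray(s,uv):
    K=np.array(s['camera_matrix']);d=np.linalg.inv(K)@[uv[0],uv[1],1]
    return np.array(s['origin']),np.array(s['rotation'])@d
def atz(s,uv,z):
    o,d=ray(s,uv);return o+d*(z-o[2])/d[2]
def tri(a,b):
    A=np.zeros((3,3));y=np.zeros(3)
    for o,d in (a,b):
        d=d/np.linalg.norm(d);P=np.eye(3)-np.outer(d,d);A+=P;y+=P@o
    return np.linalg.solve(A,y)
def proj(s,p):
    c=np.array(s['rotation']).T@(np.array(p)-s['origin']);u=np.array(s['camera_matrix'])@c;return u[:2]/u[2]
E
python3 - <<'E'
from h import *
S={n:snap(n,n+'0') for n in('side','top')}
for n in S:
    print(n,np.round(S[n]['origin'],3),np.round(S[n]['rotation'],2).tolist())
    for t in('knob','lamp_pivot','bracket','lamp_tilt'):
        print(t,[(np.round(b['uv'],0).tolist(),round(b['confidence'],2)) for b in ctrl.boxes_of(t,n)[:3]])
k=[ctrl.boxes_of('knob',n) for n in('side','top')]
if all(k): print(tri(ray(S['side'],k[0][0]['uv']),ray(S['top'],k[1][0]['uv'])))
for b in ctrl.boxes_of('bracket','top'): print('br',atz(S['top'],b['uv'],.05))
for b in ctrl.boxes_of('lamp_pivot','top'): print('lp',atz(S['top'],b['uv'],.2))
print(ctrl.state())
cv2.imwrite('pics/a.png',cv2.cvtColor(cv2.resize(np.vstack([S['side']['frame'],S['top']['frame']]),(400,600)),cv2.COLOR_RGB2BGR))
E
```

```text
side [0.384 0.522 0.828] [[-0.91, -0.33, 0.24], [-0.41, 0.71, -0.57], [0.01, -0.62, -0.78]]
knob [([244.0, 171.0], 0.59)]
lamp_pivot [([240.0, 181.0], 0.62)]
bracket [([269.0, 140.0], 0.8)]
lamp_tilt [([244.0, 174.0], 0.59)]
top [0.473 0.041 1.125] [[-0.01, -0.99, 0.13], [-1.0, 0.01, -0.0], [-0.0, -0.13, -0.99]]
knob [([257.0, 164.0], 0.67)]
lamp_pivot [([258.0, 166.0], 0.97)]
bracket [([349.0, 150.0], 0.85)]
lamp_tilt [([257.0, 169.0], 0.63)]
[0.62782014 0.02818317 0.20190035]
br [ 0.68793323 -0.18058209  0.05      ]
lp [0.6281039  0.02830191 0.2       ]
{'t': 0.7, 'joint_pos': array([61.83290764, 36.00224453,  2.20731848, 86.94230979, -1.54686035,
       57.08468715, -1.14589563]), 'dq': array([ 0.06125681, -0.00803297, -0.02402824, -0.08750123,  0.07795505,
        0.06182169,  0.04832827]), 'tau': array([ 4.29920256e-04, -5.63115406e+01,  1.22510087e+00, -1.93746704e+01,
        1.07530615e-02,  1.44717291e-03, -4.02167302e-06]), 'position': array([ 0.2684954 , -0.59195049,  0.25633183]), 'orientation': array([[ 4.13016843e-01,  2.29226832e-05,  9.10723387e-01],
       [-9.10723387e-01,  1.48380568e-06,  4.13016843e-01],
       [ 8.11611773e-06, -1.00000000e+00,  2.14890604e-05]]), 'contact_force': array([ 0.19691342, -0.21596089, -0.05749214]), 'ft_torque': array([-0.00139986, -0.0325162 ,  0.01993818]), 'finger_gap': 1.0027738883673414}
```

View pics/side0.png

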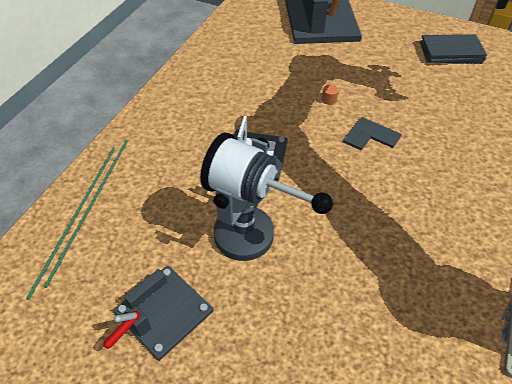

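View pics/top0.png

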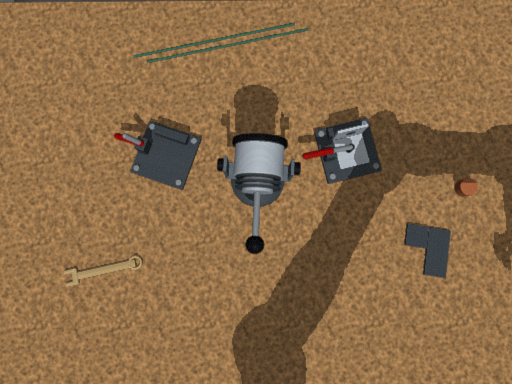

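Run:
```python
from h import *
S={n:snap(n) for n in('side','top')}
def ball(n,c):
    f=S[n]['frame'].max(axis=2);m=np.zeros_like(f);m[c[1]-16:c[1]+17,c[0]-16:c[0]+17]=1
    n_,l,st,ce=cv2.connectedComponentsWithStats(((f<45)&(m>0)).astype(np.uint8));i=1+st[1:,4].argmax();print(n,st[i],ce[i]);return ce[i]
k=tri(ray(S['side'],ball('side',(321,203))),ray(S['top'],ball('top',(255,244))))
print('knob',k)
for uv in((222,165),(296,168),(258.5,166.5)):print('yoke',atz(S['top'],uv,.2))
for uv in((257,184),):print('foot',atz(S['top'],uv,.02))
print('footside',atz(S['side'],(244,231),.03))
p=np.array([.628,.028,.2]);b=np.array([.688,-.181,.05])
d=k-p;print(np.linalg.norm(d),np.degrees(np.arctan2(-d[1],-d[0])),np.degrees(np.arcsin(d[2]/.15)))
print(proj(S['side'],b),'bearing',np.degrees(np.arctan2(*(b-p)[1::-1])))
```

```text
side [312 193  21  21 348] [321.68965517 202.81896552]
top [246 236  18  17 242] [254.32231405 244.04958678]
knob [0.47767586 0.03636218 0.20121267]
yoke [0.63013172 0.09738164 0.2       ]
yoke [ 0.6228954  -0.04570774  0.2       ]
yoke [0.62652108 0.02677153 0.2       ]
foot [0.61567571 0.0278816  0.02      ]
footside [0.62190641 0.03638256 0.03      ]
0.15056142909212192 -3.1839486958109804 0.46321067855782677
[258.15945721 143.71771972] bearing -73.98221528160758
```

Emit:
{"name": "servo_tool", "arguments": {
  "motion": [
    [-0.01,-0.006,0.009,0,-3,0],
    [-0.03,-0.012,0.028,0,-9,0],
    [-0.05,-0.018,0.046,0,-15,0],
    [-0.07,-0.024,0.065,0,-21,0],
    [-0.09,-0.03,0.083,0,-27,0],
    [-0.11,-0.036,0.102,0,-33,0],
    [-0.13,-0.042,0.12,0,-39,0],
    [-0.15,-0.048,0.139,0,-45,0],
    [-0.17,-0.054,0.157,0,-51,0],
    [-0.19,-0.06,0.176,0,-57,0],
    [-0.21,-0.067,0.195,0,-63,0],
    [-0.23,-0.074,0.213,0,-69,0]
  ],
  "fingers": 0,
  "force": 25
}}

```text
t: 1.8
position: [0.3678, -0.2932, 0.3308]
orientation: [[0.998, 0.0, -0.064], [0.064, -0.0, 0.998], [0.0, -1.0, -0.0]]
contact_force: [-0.3, -0.5, 0.2]
finger_gap: 0.998
```

```bash
cat > go.py <<'E'
import sys
from h import *
from scipy.spatial.transform import Rotation as R
# args: x y z yaw(of tool z axis)
x,y,z,a=map(float,sys.argv[1:5]);a=np.radians(a)
s=ctrl.state();O=np.array(s['orientation'])
Z=np.array([np.cos(a),np.sin(a),0]);Y=np.array([0,0,-1.]);X=np.cross(Y,Z)
T=np.column_stack([X,Y,Z])
print('t',s['t'],'pos',np.round(s['position'],4),'yaw',np.degrees(np.arctan2(O[1,2],O[0,2])).round(1),'j',np.round(s['joint_pos']),'F',np.round(s['contact_force'],1),'gap',s['finger_gap'])
print('shift',np.round(O.T@(np.array([x,y,z])-s['position']),4),'turn',np.round(R.from_matrix(O.T@T).as_rotvec(degrees=True),1))
E
python3 go.py .478 .036 .33 176.8
```

```text
t 1.8 pos [ 0.3678 -0.2932  0.3308] yaw 93.7 j [ 50.  17. -19. 108.   7.  56.  31.] F [-0.3 -0.5  0.2] gap 0.9979720666210168
shift [0.1312 0.0007 0.3214] turn [  0.  -83.1  -0. ]
```

Emit:
{"name": "servo_tool", "arguments": {
  "motion": [
    [0.01,0,0.027,0,-7,0],
    [0.022,0,0.054,0,-14,0],
    [0.033,0,0.081,0,-21,0],
    [0.044,0,0.108,0,-28,0],
    [0.055,0,0.135,0,-35,0],
    [0.066,0,0.162,0,-42,0],
    [0.077,0,0.189,0,-49,0],
    [0.088,0,0.216,0,-56,0],
    [0.1,0,0.243,0,-63,0],
    [0.11,0,0.27,0,-70,0],
    [0.12,0,0.297,0,-77,0],
    [0.131,0,0.321,0,-83,0]
  ]
}}

```text
t: 2.8
position: [0.4794, 0.0354, 0.3306]
orientation: [[0.056, 0.001, -0.998], [0.998, -0.0, 0.056], [0.0, -1.0, -0.001]]
contact_force: [-0.4, 0.5, 0.2]
finger_gap: 1.002
```

Emit:
{"name": "servo_tool", "arguments": {
  "motion": [
    [0,0,0,0,0,0],
    [0,0,0,0,0,0]
  ]
}}

```text
t: 2.97
position: [0.4795, 0.035, 0.3304]
orientation: [[0.061, 0.0, -0.998], [0.998, 0.001, 0.061], [0.001, -1.0, -0.0]]
contact_force: [-0.8, 0.8, -0.0]
finger_gap: 0.998
```

```bash
python3 go.py .478 .036 .207 176.8; python3 -c "
from h import *
snap('wrist','w1');snap('side','s1')
print([(n,ctrl.boxes_of('knob',n)[:1]) for n in('side','wrist')])"
```

```text
t 2.9667 pos [0.4795 0.035  0.3304] yaw 176.5 j [ 25.  22. -44. 106.  17.  59.  60.] F [-0.8  0.8 -0. ] gap 0.9983653031630341
shift [0.0008 0.1234 0.0015] turn [ 0.  -0.3  0. ]
[('side', [{'uv': [244.3, 172.2], 'confidence': 0.56}]), ('wrist', [{'uv': [254.9, 289.6], 'confidence': 0.9}])]
```

View pics/s1.png

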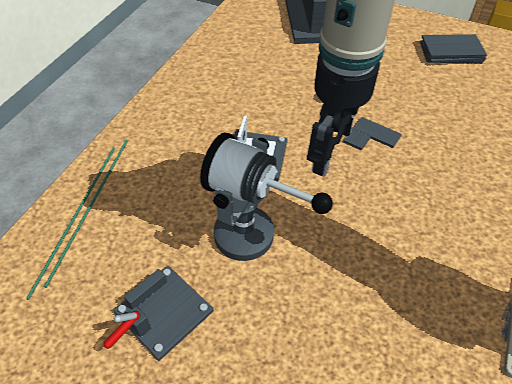

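The gripper is open above the ball (at about 321,203). The fingertips are near (320,170) and nothing is touching. I'll descend and grip.

Emit:
{"name": "servo_tool", "arguments": {
  "motion": [
    [0,0.015,0,0,0,0],
    [0,0.03,0,0,0,0],
    [0,0.045,0,0,0,0],
    [0.001,0.06,0.001,0,0,0],
    [0.001,0.075,0.001,0,0,0],
    [0.001,0.09,0.001,0,0,0],
    [0.001,0.105,0.001,0,0,0],
    [0.001,0.115,0.001,0,0,0],
    [0.001,0.123,0.001,0,0,0],
    [0.001,0.123,0.001,0,0,0]
  ]
}}

```text
t: 4.0
position: [0.4776, 0.0339, 0.2062]
orientation: [[0.064, -0.002, -0.998], [0.998, -0.001, 0.064], [-0.001, -1.0, 0.002]]
contact_force: [-0.2, 0.0, 1.2]
finger_gap: 0.995
```

```bash
python3 go.py .478 .036 .207 176.8; python3 -c "
from h import *
snap('wrist','w2')"
```

```text
t 4.0 pos [0.4776 0.0339 0.2062] yaw 176.3 j [ 19.  31. -38. 116.  27.  43.  50.] F [-0.2  0.   1.2] gap 0.9954292231598618
shift [ 0.0021 -0.0008 -0.0003] turn [-0.1 -0.5 -0. ]
```

View pics/w2.png

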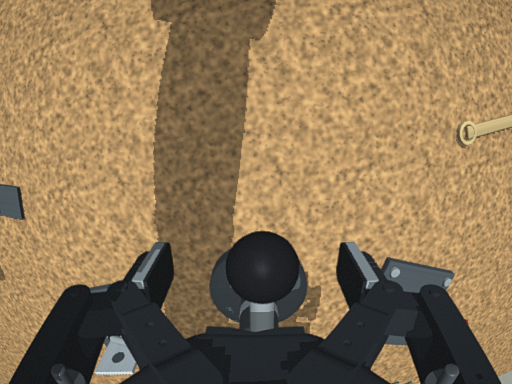

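The ball at (262,267) sits centred between the pads, which are at about (157,265) and (352,265). Closing.

Emit:
{"name": "servo_tool", "arguments": {
  "motion": [
    [0.001,0,0,0,0,0],
    [0.002,0,0,0,0,0],
    [0.002,0,0,0,0,0],
    [0.002,0,0,0,0,0],
    [0.002,0,0,0,0,0],
    [0.002,0,0,0,0,0],
    [0.002,0,0,0,0,0],
    [0.002,0,0,0,0,0]
  ],
  "fingers": 1,
  "force": 30
}}

```text
t: 4.72
position: [0.4788, 0.0369, 0.2076]
orientation: [[0.063, 0.001, -0.998], [0.998, 0.0, 0.063], [0.0, -1.0, -0.001]]
contact_force: [0.5, 0.2, 3.2]
finger_gap: 0.402
```

```bash
python3 go.py .478 .036 .207 176.8
cat > plan.py <<'E'
# waypoints along arc in the current tool frame: lift first, then swivel
import sys
from h import *
from scipy.spatial.transform import Rotation as R
s=ctrl.state();O=np.array(s['orientation']);P=np.array(s['position'])
p=np.array([.627,.0275,.2]);t0,t1,y0,y1=map(float,sys.argv[1:5]);n=int(sys.argv[5])
def k(t,y):
    t,y=np.radians([t,y]);return p+.15*np.array([-np.cos(t)*np.cos(y),-np.cos(t)*np.sin(y),np.sin(t)])
for i in range(1,n+1):
    f=i/n;t=t0+f*(t1-t0);y=y0+f*(y1-y0)
    print(np.round(O.T@(k(t,y)-k(t0,y0)),3).tolist(),round(-(y-y0),1))
E
python3 plan.py 0.5 30 -3.2 -3.2 11; echo; python3 plan.py 30 30 -3.2 -74 12
```

```text
t 4.7167 pos [0.4788 0.0369 0.2076] yaw 176.4 j [ 19.  30. -38. 116.  27.  43.  50.] F [0.5 0.2 3.2] gap 0.40212447093219383
shift [-0.0009  0.0006  0.0007] turn [ 0.  -0.4  0. ]
[0.0, -0.007, -0.0] -0.0
[0.0, -0.014, -0.001] -0.0
[0.0, -0.021, -0.002] -0.0
[0.0, -0.028, -0.003] -0.0
[0.0, -0.035, -0.004] -0.0
[0.0, -0.042, -0.006] -0.0
[0.0, -0.048, -0.008] -0.0
[0.0, -0.055, -0.011] -0.0
[0.0, -0.061, -0.014] -0.0
[0.0, -0.068, -0.017] -0.0
[0.0, -0.074, -0.02] -0.0

[0.013, 0.0, -0.001] 5.9
[0.027, 0.0, -0.003] 11.8
[0.04, 0.0, -0.006] 17.7
[0.052, 0.0, -0.011] 23.6
[0.064, 0.0, -0.016] 29.5
[0.075, 0.0, -0.023] 35.4
[0.086, 0.0, -0.032] 41.3
[0.096, 0.0, -0.041] 47.2
[0.104, 0.0, -0.051] 53.1
[0.112, 0.0, -0.062] 59.0
[0.118, 0.0, -0.074] 64.9
[0.123, 0.0, -0.086] 70.8
```

Emit:
{"name": "servo_tool", "arguments": {
  "motion": [
    [0,-0.007,0,0,0,0],
    [0,-0.014,-0.001,0,0,0],
    [0,-0.021,-0.002,0,0,0],
    [0,-0.028,-0.003,0,0,0],
    [0,-0.035,-0.004,0,0,0],
    [0,-0.042,-0.006,0,0,0],
    [0,-0.048,-0.008,0,0,0],
    [0,-0.055,-0.011,0,0,0],
    [0,-0.061,-0.014,0,0,0],
    [0,-0.068,-0.017,0,0,0],
    [0,-0.074,-0.02,0,0,0],
    [0,-0.074,-0.02,0,0,0]
  ]
}}

```text
t: 5.72
position: [0.4988, 0.0356, 0.2826]
orientation: [[0.063, 0.001, -0.998], [0.998, -0.0, 0.063], [-0.0, -1.0, -0.001]]
contact_force: [-2.4, 1.2, 4.4]
finger_gap: 0.396
```

```bash
python3 go.py .498 .036 .281 176.8; python3 -c "
from h import *
snap('side','s3')"
```

```text
t 5.7167 pos [0.4988 0.0356 0.2826] yaw 176.4 j [ 22.  26. -42. 108.  22.  54.  56.] F [-2.4  1.2  4.4] gap 0.39560595020904465
shift [0.0004 0.0016 0.0009] turn [ 0.  -0.4 -0. ]
```

View pics/s3.png

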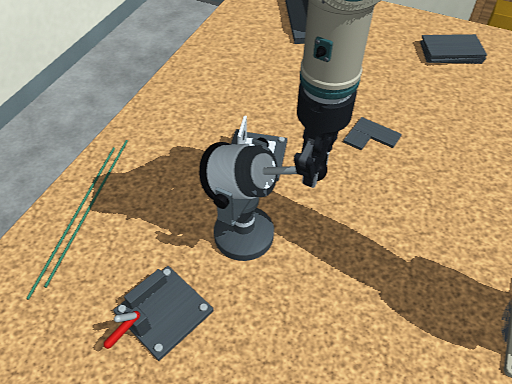

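The head has tilted down, and the ball is held in the fingers at about (313,172). Next is the swivel.

Emit:
{"name": "servo_tool", "arguments": {
  "motion": [
    [0.007,0,0,0,3,0],
    [0.013,0,-0.001,0,5.9,0],
    [0.02,0,-0.002,0,8.9,0],
    [0.027,0,-0.003,0,11.8,0],
    [0.033,0,-0.004,0,14.8,0],
    [0.04,0,-0.006,0,17.7,0],
    [0.046,0,-0.008,0,20.7,0],
    [0.052,0,-0.011,0,23.6,0],
    [0.058,0,-0.013,0,26.5,0],
    [0.064,0,-0.016,0,29.5,0],
    [0.07,0,-0.019,0,32.5,0],
    [0.075,0,-0.023,0,35.4,0]
  ]
}}

```text
t: 6.77
position: [0.5259, 0.1089, 0.2816]
orientation: [[0.631, -0.0, -0.776], [0.776, -0.001, 0.631], [-0.001, -1.0, -0.001]]
contact_force: [-2.5, 2.3, 3.1]
finger_gap: 0.401
```

```bash
python3 go.py .592 .153 .281 106; python3 plan.py 30 30 -38.6 -74 12
```

```text
t 6.7667 pos [0.5259 0.1089 0.2816] yaw 140.9 j [  7.  28. -32. 103.  17.  55.  19.] F [-2.5  2.3  3.1] gap 0.40080391332886484
shift [ 0.0759  0.0005 -0.0234] turn [ 0.1 34.9 -0. ]
[0.007, -0.0, -0.0] 3.0
[0.013, -0.0, -0.001] 5.9
[0.02, -0.0, -0.001] 8.9
[0.027, -0.0, -0.003] 11.8
[0.033, -0.0, -0.004] 14.8
[0.04, -0.0, -0.006] 17.7
[0.046, -0.0, -0.008] 20.6
[0.052, -0.0, -0.01] 23.6
[0.058, -0.0, -0.013] 26.6
[0.064, -0.0, -0.016] 29.5
[0.07, -0.0, -0.02] 32.4
[0.075, -0.0, -0.023] 35.4
```

Emit:
{"name": "servo_tool", "arguments": {
  "motion": [
    [0.007,0,0,0,3,0],
    [0.013,0,-0.001,0,5.9,0],
    [0.02,0,-0.002,0,8.9,0],
    [0.027,0,-0.003,0,11.8,0],
    [0.033,0,-0.004,0,14.8,0],
    [0.04,0,-0.006,0,17.7,0],
    [0.046,0,-0.008,0,20.7,0],
    [0.052,0,-0.011,0,23.6,0],
    [0.058,0,-0.013,0,26.5,0],
    [0.064,0,-0.016,0,29.5,0],
    [0.07,0,-0.02,0,32.5,0],
    [0.075,0,-0.023,0,35,0]
  ]
}}

```text
t: 7.77
position: [0.5912, 0.1531, 0.2816]
orientation: [[0.962, -0.0, -0.274], [0.274, -0.0, 0.962], [-0.0, -1.0, -0.0]]
contact_force: [-2.4, 0.8, 3.0]
finger_gap: 0.402
```

Emit:
{"name": "servo_tool", "arguments": {
  "motion": [
    [0,0,0,0,0,0],
    [0,0,0,0,0,0],
    [0,0,0,0,0,0]
  ]
}}

```text
t: 8.02
position: [0.5916, 0.1532, 0.2816]
orientation: [[0.961, 0.002, -0.277], [0.277, 0.001, 0.961], [0.002, -1.0, 0.001]]
contact_force: [1.4, 3.2, 0.4]
finger_gap: 0.4
```

```bash
python3 go.py .592 .153 .281 106; python3 -c "
from h import *
a=snap('side');b=snap('top')
cv2.imwrite('pics/m4.png',cv2.cvtColor(np.hstack([a['frame'][:, 60:440],b['frame'][:,100:450]]),cv2.COLOR_RGB2BGR))"
```

```text
t 8.0167 pos [0.5916 0.1532 0.2816] yaw 106.1 j [ -4.  32. -21.  91.  13.  59. -13.] F [1.4 3.2 0.4] gap 0.3998193862040218
shift [ 0.0003  0.0006 -0.0003] turn [-0.   0.1  0.1]
```

View pics/m4.png

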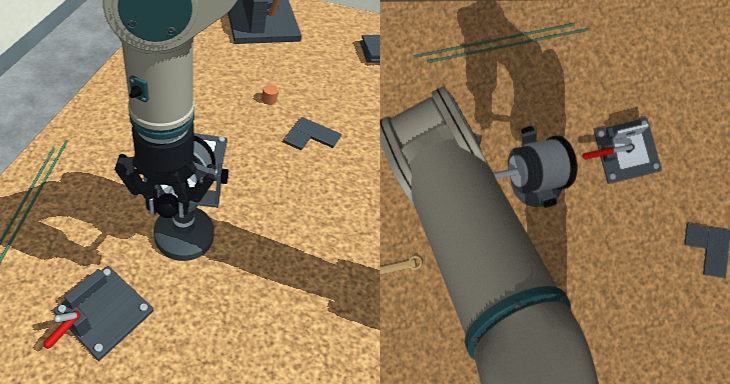

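The lamp now faces the bracket fixture (right half of the picture) and the fingers still hold the ball. I'll release and lift straight up.

Emit:
{"name": "servo_tool", "arguments": {
  "motion": [
    [0,0,0,0,0,0],
    [0,0,0,0,0,0],
    [0,0,0,0,0,0],
    [0,0,0,0,0,0],
    [0,0,0,0,0,0],
    [0,0,0,0,0,0],
    [0,0,0,0,0,0],
    [0,0,0,0,0,0]
  ],
  "fingers": 0
}}

```text
t: 8.78
position: [0.5911, 0.1526, 0.2813]
orientation: [[0.961, -0.0, -0.276], [0.276, -0.0, 0.961], [-0.0, -1.0, -0.0]]
contact_force: [-0.4, -0.3, -0.3]
finger_gap: 1.002
```

Emit:
{"name": "servo_tool", "arguments": {
  "motion": [
    [0,-0.007,0,0,0,0],
    [0,-0.02,0,0,0,0],
    [0,-0.035,0,0,0,0],
    [0,-0.05,0,0,0,0],
    [0,-0.065,0,0,0,0],
    [0,-0.08,0,0,0,0],
    [0,-0.095,0,0,0,0],
    [0,-0.11,0,0,0,0],
    [0,-0.13,0,0,0,0],
    [0,-0.15,0,0,0,0],
    [0,-0.16,0,0,0,0],
    [0,-0.16,0,0,0,0]
  ]
}}

```text
t: 9.78
position: [0.592, 0.1532, 0.4442]
orientation: [[0.961, 0.005, -0.276], [0.276, 0.002, 0.961], [0.005, -1.0, 0.0]]
contact_force: [0.3, 0.5, -0.7]
finger_gap: 1.001
```

```bash
python3 go.py .4 .4 .44 106
```

```text
t 9.7833 pos [0.592  0.1532 0.4442] yaw 106.0 j [ -4.  26. -23.  76.  10.  80. -10.] F [ 0.3  0.5 -0.7] gap 1.0012253431329943
shift [-0.1166  0.0037  0.2901] turn [-0.  -0.   0.3]
```

Emit:
{"name": "servo_tool", "arguments": {
  "motion": [
    [-0.01,0,0.02,0,0,0],
    [-0.02,0,0.04,0,0,0],
    [-0.03,0,0.065,0,0,0],
    [-0.04,0,0.09,0,0,0],
    [-0.05,0,0.115,0,0,0],
    [-0.06,0,0.14,0,0,0],
    [-0.07,0,0.165,0,0,0],
    [-0.08,0,0.19,0,0,0],
    [-0.09,0,0.21,0,0,0],
    [-0.1,0,0.23,0,0,0],
    [-0.1,0,0.24,0,0,0],
    [-0.1,0,0.24,0,0,0]
  ]
}}

```text
t: 10.78
position: [0.4273, 0.3579, 0.4406]
orientation: [[0.96, -0.001, -0.28], [0.28, 0.001, 0.96], [-0.001, -1.0, 0.001]]
contact_force: [-0.1, -0.2, -0.3]
finger_gap: 1.0
```

```bash
python3 go.py .4 .4 .44 106;python3 -c "
from h import *
a=snap('side');b=snap('top')
cv2.imwrite('pics/m5.png',cv2.cvtColor(np.hstack([a['frame'][:, 60:440],b['frame'][:,100:450]]),cv2.COLOR_RGB2BGR))
k=[.592,.153,.275]
print(proj(a,k)-[60,0],proj(b,k)+[280,0])"
```

```text
t 10.7833 pos [0.4273 0.3579 0.4406] yaw 106.3 j [-25.  21. -27.  85.  10.  76. -36.] F [-0.1 -0.2 -0.3] gap 0.9997191729215674
shift [-0.0145  0.0007  0.0481] turn [-0.   0.3 -0.1]
[166.60863072 203.92800267] [468.0579013 179.4509924]
```

View pics/m5.png

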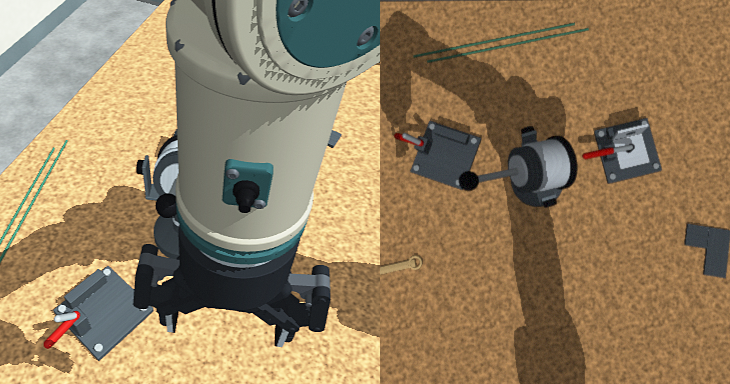

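The ball shows at (166,206) in the side view and (468,181) in the top view, within 2 px of the predicted (167,204) and (468,179). The lamp faces the bracket and nothing is touching it, so I'm handing in.

```bash
python3 -c "
from h import *
a=snap('side');b=snap('top')
k=tri(ray(a,(226,206)),ray(b,(188,181)));d=k-[.627,.0275,.2]
print(k,np.degrees(np.arctan2(-d[1],-d[0])),np.degrees(np.arctan2(d[2],np.hypot(d[0],d[1]))))
print(ctrl.sign_off())"
```

```text
[0.59111367 0.15401041 0.27122428] -74.16331815749423 28.440961949733158
the job is handed in; nothing more can be done
None
```

The lamp is aimed at the bracket in the loaded fixture, and I handed the job in at about 11 s of the 32 s allowed. I gripped the ball, lifted it to tilt the head, swivelled the lamp by about 71° to the right, then released it and moved the arm clear.

| | Measured | Target |
|---|---|---|
| Facing direction | −74.2° | −74.0° (bearing to the bracket) |
| Tilt below level | about 28.4° | 30° (20–40° allowed) |

These come from finding the ball in the side and top pictures after release, with its pixel positions read by eye. At the last reading before hand-in the wrist force was near zero, and the pictures showed the robot touching nothing.

- **Detector disagreement on the ball:** the network's "knob" position from the side and top cameras landed on the lamp head instead of the ball. I located the ball by its dark colour instead.
- **Bracket position:** the network's side-view position for the bracket was about 12 px from where its top-view position falls in that picture, probably because the lamp hid part of it. I used the top-view position.

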